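# Set the fume extractor's airflow to the third click and start it

## Task

Set the fume extractor going: push its sliding airflow lever to the third click from the home stop (the end away from the push buttons) and leave it settled there without ever running past it into the fourth, then press the larger of the two buttons right down and let it spring back. The lever may have been left at home or in the first or second click, so take care how you count. Do it all by gentle pushing with the fingers: do not press the smaller button, and leave everything else on the bench where it is, with nothing picked up.

Things in the scene. Friction and masses are not known exactly. Their poses are not given: they have to be found in the camera images.
- unit: Fixed white control unit of the bench fume extractor, 160 (x) x 320 (y) x 80 mm tall, with a steel duct spigot on its far (+x) face. Origin at the centre of its underside, z up. On its flat top: a slot along y at x = +35 mm with the airflow lever, the larger button at (x, y) = (-42, +115) mm, the smaller at (-42, +45) mm, a loose jar near (-45, -115) mm, a loose ring near (+40, +125) mm.
- lever (a joint): Airflow lever: sliding distance in m along the unit's +y, 0 at the home stop (the -y end, away from the buttons), 0.084 at the far stop. Five clicks follow home, 16 mm apart (16, 32, 48, 64 and 80 mm), each marked by a dark line across the scale plate beside the slot. It starts at home or in the first or second click, seldom balanced between two.
- slot_home (a point): Point on the unit's top (80 mm up) in the slot, under the tab's centre when the lever is home. Feel of the lever: pushed on from a click (or from home), resistance climbs to about 6 N over the first 4 to 5 mm, fades to nothing half-way to the next, and there the lever snaps on by itself, some 8 mm ahead of a slow finger, into the click, resting within 1.5 mm of it. About half a newton of it is friction. The home stop is hard.
- lever_top (a point): Centre of the top of the lever's upright black tab. The tab measures 30 mm along the unit's x, 12 mm along its y (the sliding way), and stands 41 mm above the unit's top; with the lever home this point is at (35, -75, 122) mm in the unit's frame. It cannot be lifted.
- start (a joint): Larger push button: travel in m, 0 up, 0.006 fully down. A spring of about 5 N when fully down returns it.
- start_top (a point): Centre of the top face of the larger button (cap 32 mm across), pressed straight down.
- stop (a joint): Smaller push button: travel in m, 0 up, 0.005 fully down; leave it alone. A spring of about 4 N when fully down returns it.
- stop_top (a point): Centre of the top face of the smaller button (cap 18 mm across).
- flux_jar: Loose bystander: small closed jar, 38 mm across, 42 mm tall, standing on the unit's top; origin at its underside centre
- collar: Loose bystander: brass ring, 40 mm across, 22 mm tall, lying flat on the unit's top; origin at its underside centre
- spirit: Loose bystander: bottle, 54 mm across, 140 mm tall, standing on the table; origin at its underside centre
- tin: Loose bystander: closed can, 68 mm across, 60 mm tall, standing on the table; origin at its underside centre
- meter: Loose bystander: hand meter lying flat, 140 x 75 x 32 mm, long along its x; origin at its underside centre
- driver: Loose bystander: screwdriver lying on the table, 170 mm long along its x, 26 mm thick; origin under its middle
- spanner: Loose bystander: steel spanner lying flat, 150 mm long along its x, 8 mm thick; origin under its middle
- parts_tray: Loose bystander: open black tray with four compartments, 110 x 160 x 30 mm; origin at its underside centre

How it is judged:
On the way, in this order (a step that is already met when the one before it is completed fails the run):
1. the lever rests in the third click (value of joint lever between 0.044 and 0.052 m and velocity of joint lever between -0.01 and 0.01 m/s), for 0.2 s.
2. the larger button is pressed right down with the lever in the third click (value of joint lever between 0.044 and 0.052 m and value of joint start above 0.0045 m), for 0.02 s.
At the end, for the whole second after the job is handed in: The lever rests in the third click (48 mm from home, within 4 mm), the larger button has been pressed at least 4.5 mm of its 6 mm and is up again, the smaller one is up, and no bystander is more than 15 mm from where it began (all of step 1 and value of joint each of start, stop below 0.0015 m and not (distance of any of flux_jar, collar, spirit, tin, meter, driver, spanner, parts_tray from where it was at the start of the episode above 0.015 m)); the robot touches nothing.
It fails at once if the lever runs past the third click towards the fourth (over 8 mm beyond it) (value of joint lever above 0.056 m).
It fails at once if the larger button is pressed (over 3 mm) while the lever is not in the third click (value of joint start above 0.003 m and not (value of joint lever between 0.044 and 0.052 m)).
It fails at once if the smaller button is pressed (over 2.5 mm) (value of joint stop above 0.0025 m).
It fails at once if the lever or the larger button is pushed with more than 50 N (contact force between the fingers and lever above 50 N or contact force between the fingers and start above 50 N).
It fails at once if a bystander is moved more than 15 mm, lifted or carried (distance of any of flux_jar, collar, spirit, tin, meter, driver, spanner, parts_tray from where it was at the start of the episode above 0.015 m).
It also fails if it takes over 72 s, if anything falls off the work surface, if the arm or the gripper's body presses on something with over 40 N, if the wrist force passes 120 N, or if a joint passes its speed limit or range.

## Robot

A 7-joint arm with a two-finger parallel gripper is mounted at the origin on the work surface. World frame = base frame: x ahead of the robot, y to its left, z up, the work surface at z = 0. Lengths are in m, angles in rad, forces in N, time in s.
With the tool pointing down it reaches from about 0.425 to 0.875 m from the base axis. Payload 4.7 kg.
Tool frame: the origin (TCP) lies on the centre line of the jaws, within the pads' length; the fingertips stand 19 mm ahead of it and the grasp point (between the pads) is the TCP (ctrl.nose_length is the distance from the TCP to the fingertips, in m); z points along the fingers, x is the direction in which the jaws open and shut, and the axes are right-handed (so a half turn about z gives the same grasp; the last joint's range is limited). The gripper opens to 87 mm and grips with 3 to 60 N. Pads are 19 mm wide; open, the fingers measure 117 mm over their backs; the gripper's body (75 mm by 190 mm) begins 51 mm behind the grasp point.
Start: joints at [1.262, 0.321, -0.07, 1.45, 0.023, 1.371, -0.057], TCP at [0.206, -0.616, 0.242] pointing down, gripper open.
Joint ranges: [-2.86, 2.86], [-0.3, 2.09], [-1.38, 1.24], [0.06, 2.45], [-1.56, 4.7], [0.09, 2.05], [-2.69, 2.69]. Speed limits (rad/s): [2.57, 2.57, 3.14, 3.14, 3.14, 3.14, 3.14].

## Interface

Orientations are given as a rotation vector (axis times angle).
In Python, from bench import ctrl gives the robot as it stands. The module is installed in compiled form; this text tells all that it offers.
- The arm moves only by the shell command python3 -m crank 'ROWS' [OPENING] [FORCE]. ROWS is a JSON object of lists of equal length, an entry for each row: "dp": the shift along the tool's x, y, z in cm, a list of three; "delta_rot": the turn, a rotation vector about the tool's x, y, z in rad, a list of three. In form: {"dp": [[x, y, z], ...], "delta_rot": [[rx, ry, rz], ...]}. A call has exactly 8 rows; each row shifts and turns the commanded pose from where the row before left it, along the tool's axes as they then stand; what a row does not reach is not made up. A row lasts 1/10 s, in which the tool goes at most 50 mm and 8.59 degrees, less where a joint would pass 70% of its speed; a pose out of reach is approached as far as the arm can. A call with a gripper value outside its range is refused whole. OPENING is the finger opening in cm, from 0 to 8.7, set as the call begins (- or left out, the last holds). The fingers move at their own pace and stop on an object; FORCE is the grip in N (left out, the last holds). Time passes only in rows, so rows that do not move let the fingers close, or fill a call up. It gives the time, the measured TCP pose, the force and the opening at its end, in the units of the state.
- ctrl.get_state(): the state, without advancing time (a new reading comes with each control period).
- ctrl.get_image(name): name is "side" or "top"; returns the picture (384x512x3 uint8, blue, green, red); there is no depth.
- ctrl.camera_info(name): a dict with "camera_matrix" (3x3 intrinsics, pixels), "xyz" and "orientation" of the camera in the world. Camera axes: x right, y down, z forward; pixel columns grow to the right and rows downward; lengths in m; the calibration is good to about 2 mm. A picture is of the moment at which its call begins. camera_info takes no time and is no camera call.
- ctrl.close_job(): hands the job in, once; it reports no verdict.
The state is a dict: "time": time; "joint_positions": joint angles; "qd": joint speeds; "joint_torque": joint torques, N m; "position": TCP position; "tool_rot": TCP orientation; "ft_force": force on the tool from outside, world axes, zero at the start; "torque": the same for the moment, N m; "grip_width": opening from 0.0 (shut) to 1.0 (fully open).
Only numpy, scipy, OpenCV 4.12 (cv2) and the standard library are available. Lean on these libraries where they do the work, as an engineer would, in place of code of your own. Each camera call takes 0.05 s, during which the arm holds its last target.

## Working session

There is one attempt and no reset: what is moved stays moved. The work goes in short steps, Python scripts to look and compute and a shell command to move; the robot and the scene stay as the last step left them, time stands still between calls to the robot, and variables do not carry over. Pictures are saved under pics/ and viewed, and the job is handed in when it is done.

```bash
mkdir -p pics; python3 - <<'E'
from bench import ctrl
import cv2
print(ctrl.get_state()); 
for n in("side","top"):
    print(n,ctrl.camera_info(n)); cv2.imwrite(f"pics/{n}0.png",ctrl.get_image(n))
print(ctrl.nose_length)
E
```

```text
{'time': 0.0, 'joint_positions': array([ 1.2621181 ,  0.32181913, -0.07009612,  1.4517081 ,  0.02257779,
        1.37077988, -0.05692828]), 'qd': array([ 0.00026084, -0.00046411, -0.0006922 , -0.00186753,  0.00030567,
        0.00015076,  0.0003958 ]), 'joint_torque': array([-6.39753507e-04, -4.91274047e+01, -4.04133741e-01, -3.12528992e+01,
       -6.39001513e-02,  4.35206573e-02,  1.69535642e-04]), 'position': array([ 0.20598218, -0.61594246,  0.24044746]), 'tool_rot': array([-2.54867931e+00,  1.83497671e+00,  2.52240848e-03]), 'ft_force': array([-0.38337536, -0.48598153,  0.23708471]), 'torque': array([ 0.06976062,  0.00379341, -0.06444687]), 'grip_width': 0.9964936489964096}
side {'camera_matrix': array([[456.46469019,   0.        , 258.55561434],
       [  0.        , 456.46469019, 198.54219524],
       [  0.        ,   0.        ,   1.        ]]), 'xyz': array([0.33795008, 0.96695718, 0.83783049]), 'orientation': array([-0.20376841,  2.73391502, -1.3469537 ])}
top {'camera_matrix': array([[449.30356557,   0.        , 251.92087031],
       [  0.        , 449.30356557, 181.16595735],
       [  0.        ,   0.        ,   1.        ]]), 'xyz': array([ 0.3385941 , -0.01143695,  1.35153554]), 'orientation': array([-2.13021818,  2.16600519, -0.12454709])}
0.019
```

View pics/side0.png

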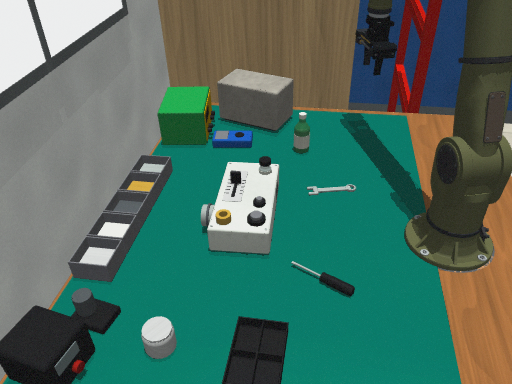

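View pics/top0.png

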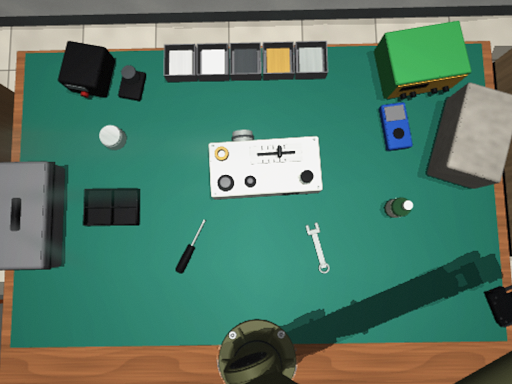

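The side view shows the unit at about (245,205) px and the top view at about (265,165) px. In the top view the jar is near (307,177), the ring near (222,154), the buttons at (226,183) and (250,181), and the lever near (280,152). I'll enlarge these.

```bash
python3 - <<'E'
import cv2
a=cv2.imread("pics/top0.png")[125:205,200:330]
cv2.imwrite("pics/tc.png",cv2.resize(a,None,fx=6,fy=6,interpolation=cv2.INTER_CUBIC))
a=cv2.imread("pics/side0.png")[150:255,195:290]
cv2.imwrite("pics/sc.png",cv2.resize(a,None,fx=5.5,fy=5.5,interpolation=cv2.INTER_CUBIC))
E
```

```text
(no output)
```

View pics/tc.png

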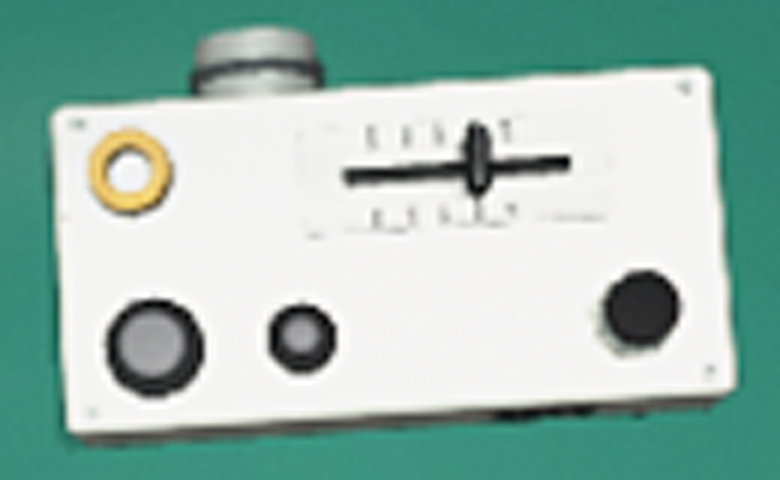

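View pics/sc.png

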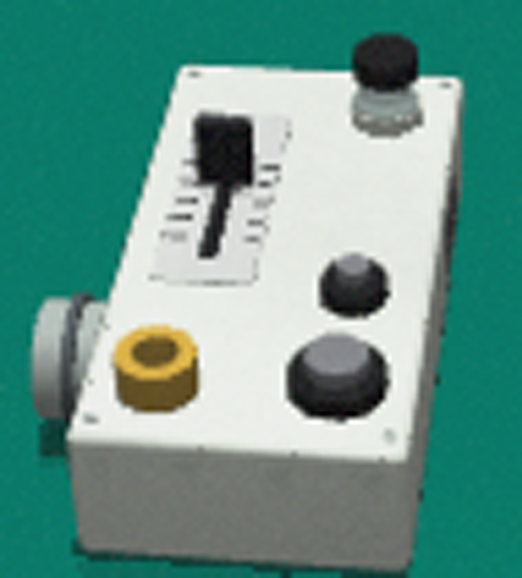

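```bash
cat > h.py <<'E'
import numpy as np, cv2
from bench import ctrl
from scipy.spatial.transform import Rotation as R
from scipy.optimize import least_squares
C={n:ctrl.camera_info(n) for n in("side","top")}
def proj(n,P):
    c=C[n];r=R.from_rotvec(c["orientation"]).as_matrix()
    p=(np.atleast_2d(P)-c["xyz"])@r; q=p@c["camera_matrix"].T
    return q[:,:2]/q[:,2:]
def ray(n,uv,z):
    c=C[n];r=R.from_rotvec(c["orientation"]).as_matrix()
    d=r@np.linalg.inv(c["camera_matrix"])@[uv[0],uv[1],1]
    return c["xyz"]+d*(z-c["xyz"][2])/d[2]
def uw(p,P):
    P=np.atleast_2d(P)/1000.; c,s=np.cos(p[2]),np.sin(p[2])
    return np.c_[p[0]+c*P[:,0]-s*P[:,1],p[1]+s*P[:,0]+c*P[:,1],P[:,2]]
def wu(p,W):
    d=np.array(W)-[p[0],p[1],0];c,s=np.cos(p[2]),np.sin(p[2])
    return 1000*np.array([c*d[0]+s*d[1],-s*d[0]+c*d[1],d[2]])
T=lambda x,y:((x+.5)/6-.5+200,(y+.5)/6-.5+125)
S=lambda x,y:((x+.5)/5.5-.5+195,(y+.5)/5.5-.5+150)
E
python3 - <<'E'
from h import *
P=[(80,160,80),(80,-160,80),(-80,-160,80),(-80,160,80)]
t=np.array([T(55,108),T(712,68),T(735,388),T(68,432)])
s=np.array([S(70,440),S(187,67),S(462,78),S(408,460)])
for use in("t","s","ts"):
    f=lambda p:np.r_[*( [(proj("top",uw(p,P))-t).ravel()] if "t" in use else []),*([(proj("side",uw(p,P))-s).ravel()] if "s" in use else [])]
    r=least_squares(f,[.5,0,0]); print(use,r.x,np.round(f(r.x),1))
p=r.x
np.save("p.npy",p)
for n in("marks",):
    for u in [(372,137),(406,137),(440,135),(507,132),(377,217),(411,214),(445,214),(512,211)]: print("mark",np.round(wu(p,ray("top",T(*u),.08)),1))
    for u in [(372/1,137)]: pass
print("slot ends",[np.round(wu(p,ray("top",T(*u),.08)),1) for u in [(345,177),(570,163)]])
print("lever top",np.round(wu(p,ray("top",T(478,158),.121)),1),"side",np.round(wu(p,ray("side",S(223,128),.121)),1))
for nm,u,su,z in [("start",(155,343),(338,355),.09),("stop",(302,337),(352,266),.09),("ring",(130,172),(155,348),.102),("jar",(642,308),(387,50),.122)]:
    print(nm,np.round(wu(p,ray("top",T(*u),z)),1),np.round(wu(p,ray("side",S(*su),z)),1))
for y in (-75,-59,-43,-27,-11,5): print(y, (proj("top",uw(p,[[35,y,121]]))-[200,125])*6, (proj("side",uw(p,[[35,y,121]]))-[195,150])*5.5)
E
```

```text
t [ 0.54777389 -0.03344261  0.04401938] [-0.8 -0.6  0.3 -0.8  0.9  0.9 -0.3  0.4]
s [ 0.54523211 -0.02628699  0.0442059 ] [-1.   0.1 -1.  -0.9  1.1 -0.5  0.9  0.5]
ts [ 0.5467947  -0.0313697   0.04437824] [-1.5 -0.2 -0.5 -0.5  0.2  1.2 -1.1  0.8 -1.1 -1.2 -1.2 -1.8  0.8 -1.4
  0.6 -1. ]
mark [55.2  4.1 80. ]
mark [ 54.1 -12.2  80. ]
mark [ 54.1 -28.5  80. ]
mark [ 53.5 -60.7  80. ]
mark [16.1  4.2 80. ]
mark [ 16.6 -12.2  80. ]
mark [ 15.5 -28.4  80. ]
mark [ 15.  -60.4  80. ]
slot ends [array([36.5, 18.2, 80. ]), array([ 36.5, -89.8,  80. ])]
lever top [ 33.7 -43.6 121. ] side [ 34.1 -33.  121. ]
start [-39.3 112.8  90. ] [-40.3 104.5  90. ]
stop [-40.8  43.3  90. ] [-39.   35.6  90. ]
ring [ 41.  119.5 102. ] [ 43.  121.6 102. ]
jar [ -41.3 -113.9  122. ] [ -41.5 -111.5  122. ]
-75 [[542.98174369 148.55665708]] [[231.54483397  80.34295825]]
-59 [[508.54633377 150.69121323]] [[226.87427038  97.32040063]]
-43 [[474.11684427 152.82540239]] [[222.11195478 114.63136049]]
-27 [[439.69327364 154.95922465]] [[217.25515667 132.28576311]]
-11 [[405.27562037 157.09268012]] [[212.30103614 150.29393155]]
5 [[370.86388292 159.22576888]] [[207.24663831 168.66660678]]
```

```bash
cat >> h.py <<'E'
PU=np.array([.5475,-.0332,.0442])
def rel(ux,uy,z):
    s=ctrl.get_state(); r=R.from_rotvec(s["tool_rot"])
    a=PU[2]; xu=np.array([np.cos(a),np.sin(a),0]); 
    tgt=np.c_[xu,np.cross([0,0,-1],xu),[0,0,-1]]
    w=uw(PU,[[ux,uy,0]])[0]; w[2]=z
    print("t %.2f"%s["time"],"at unit mm",np.round(wu(PU,s["position"]),2),"f_unit",np.round(R.from_euler('z',-a).apply(s["ft_force"]),2),"grip",round(s["grip_width"],3))
    print("tool cm now",np.round(r.inv().apply(w-s["position"])*100,2),"rot left",np.round((r.inv()*R.from_matrix(tgt)).as_rotvec(),4), "in final frame cm",np.round(tgt.T@(w-s["position"])*100,2))
E
python3 -c "
from h import *
rel(35,-74,.24)"
```

```text
t 0.10 at unit mm [-366.9  -567.15  240.58] f_unit [-0.72  0.97  0.11] grip 0.999
tool cm now [-36.36 -52.21   0.11] rot left [-1.0000e-03  1.5000e-03 -1.2921e+00] in final frame cm [ 40.19 -49.32   0.06]
```

```bash
python3 -m crank '{"dp":[[0,0,0],[0,0,0],[0,0,0],[0,0,0],[0,0,0],[0,0,0],[0,0,0],[0,0,0]],"delta_rot":[[0,0,-0.14],[0,0,-0.14],[0,0,-0.14],[0,0,-0.14],[0,0,-0.14],[0,0,-0.14],[0,0,-0.14],[0,0,-0.14]]}' 0 40
python3 -m crank '{"dp":[[0,0,0],[0,0,0],[0,0,0],[0,0,0],[0,0,0],[0,0,0],[0,0,0],[0,0,0]],"delta_rot":[[0,0,-0.09],[0,0,-0.08],[0,0,0],[0,0,0],[0,0,0],[0,0,0],[0,0,0],[0,0,0]]}'
python3 -c "
from h import *
rel(35,-74,.24)"
```

```text
time: 0.9
position: [0.206, -0.6161, 0.2409]
tool_rot: [-3.135, 0.192, 0.001]
ft_force: [0.1, 0.2, 1.3]
grip_width: 0.355
time: 1.7
position: [0.2063, -0.6164, 0.2416]
tool_rot: [3.141, 0.066, -0.0]
ft_force: [-0.9, 0.8, 1.3]
grip_width: 0.004
t 1.70 at unit mm [-366.69 -567.58  241.62] f_unit [-0.83  0.81  1.32] grip 0.004
tool cm now [ 40.05 -49.45   0.16] rot left [ 0.0001  0.     -0.0023] in final frame cm [ 40.17 -49.36   0.16]
```

```bash
python3 -m crank '{"dp":[[2.5,-3.1,0],[2.5,-3.1,0],[2.5,-3.1,0],[2.5,-3.1,0],[2.5,-3.1,0],[2.5,-3.1,0],[2.5,-3.1,0],[2.5,-3.1,0]],"delta_rot":[[0,0,0],[0,0,0],[0,0,0],[0,0,0],[0,0,0],[0,0,0],[0,0,0],[0,0,0]]}'
python3 -m crank '{"dp":[[2.5,-3.1,0],[2.5,-3.1,0],[2.5,-3.1,0],[2.5,-3.1,0],[2.5,-3.1,0],[2.5,-3.1,0],[2.5,-3.1,0],[0,0,0]],"delta_rot":[[0,0,0],[0,0,0],[0,0,0],[0,0,0],[0,0,0],[0,0,0],[0,0,0],[0,0,0]]}'
python3 -c "
from h import *
rel(35,-74,.22)"
```

```text
time: 2.5
position: [0.3964, -0.3589, 0.2419]
tool_rot: [3.14, 0.066, 0.0]
ft_force: [1.2, -0.2, -0.8]
grip_width: 0.004
time: 3.3
position: [0.564, -0.1288, 0.2419]
tool_rot: [-3.137, -0.081, -0.004]
ft_force: [0.0, 0.1, 0.6]
grip_width: 0.004
t 3.30 at unit mm [ 12.31 -96.24 241.94] f_unit [0.01 0.11 0.56] grip 0.004
tool cm now [ 2.28 -2.2   2.21] rot left [-0.0039 -0.0027  0.0074] in final frame cm [ 2.27 -2.22  2.19]
```

```bash
python3 -m crank '{"dp":[[0,0,0],[1,-1,1],[1,-1,1],[0,0,0],[0,0,0],[0,0,0],[0,0,0],[0,0,0]],"delta_rot":[[0,0,0],[0,0,0],[0,0,0],[0,0,0],[0,0,0],[0,0,0],[0,0,0],[0,0,0]]}'
python3 - <<'E'
from h import *
rel(35,-74,.18)
for n in("side","top"): cv2.imwrite(f"pics/{n}1.png",ctrl.get_image(n))
a=cv2.imread("pics/top1.png")[125:205,200:330]
cv2.imwrite("pics/tc1.png",cv2.resize(a,None,fx=6,fy=6,interpolation=cv2.INTER_CUBIC))
a=cv2.imread("pics/side1.png")[80:255,195:290]
cv2.imwrite("pics/sc1.png",cv2.resize(a,None,fx=3.4,fy=3.4,interpolation=cv2.INTER_CUBIC))
E
```

```text
time: 4.1
position: [0.5803, -0.1161, 0.222]
tool_rot: [3.14, 0.064, 0.001]
ft_force: [0.0, -0.1, 0.0]
grip_width: 0.009
t 4.10 at unit mm [ 29.14 -84.28 222.04] f_unit [ 0.01 -0.15  0.01] grip 0.009
tool cm now [ 0.58 -1.03  4.2 ] rot left [ 0.0008 -0.0005 -0.0033] in final frame cm [ 0.59 -1.03  4.2 ]
```

View pics/tc1.png

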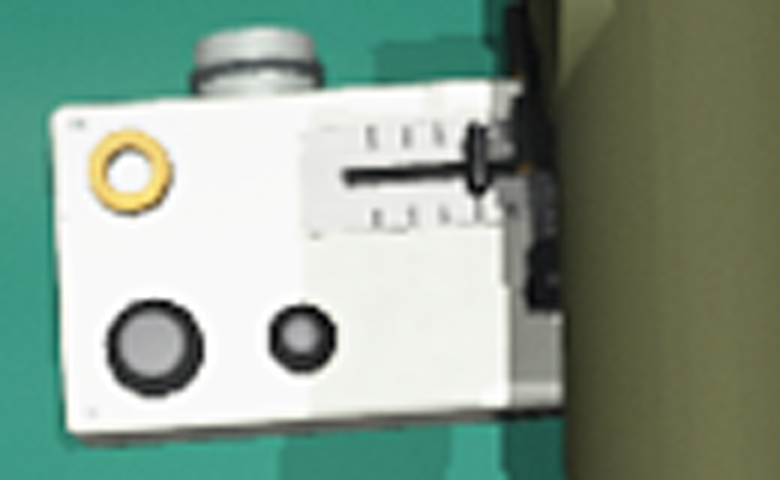

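View pics/sc1.png

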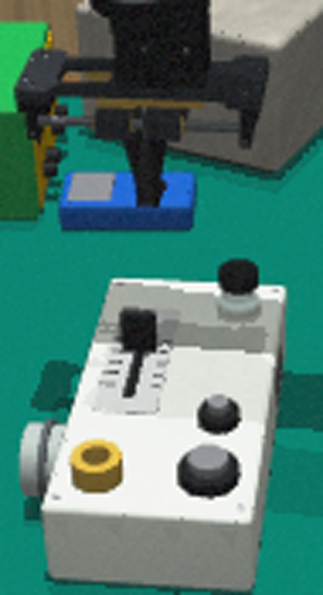

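The lever is at column 477, on the fourth mark from the far end (372, 406, 440, then 478). That makes it click 2. The fingers hang behind it, so I'll go down beside it.

```bash
python3 -m crank '{"dp":[[0.6,-0.9,2],[0,0,2],[0,0,2],[0,0,2],[0,0,1.5],[0,0,1.2],[0,0,0],[0,0,0]],"delta_rot":[[0,0,0],[0,0,0],[0,0,0],[0,0,0],[0,0,0],[0,0,0],[0,0,0],[0,0,0]]}'
python3 - <<'E'
from h import *
rel(35,-59,.115)
for n in("side","top"): cv2.imwrite(f"pics/{n}2.png",ctrl.get_image(n))
a=cv2.imread("pics/top2.png")[125:205,200:330]
a=cv2.resize(a,None,fx=6,fy=6,interpolation=cv2.INTER_CUBIC)
b=cv2.imread("pics/side2.png")[140:240,195:290]
b=cv2.resize(b,None,fx=5.5,fy=5.5,interpolation=cv2.INTER_CUBIC)
cv2.imwrite("pics/tc2.png",a);cv2.imwrite("pics/sc2.png",b)
E
```

```text
time: 5.0
position: [0.5864, -0.106, 0.1149]
tool_rot: [3.141, 0.066, 0.001]
ft_force: [0.7, -0.1, -0.3]
grip_width: 0.0
t 5.00 at unit mm [ 35.65 -74.48 114.93] f_unit [ 0.65 -0.14 -0.33] grip 0.0
tool cm now [-0.07 -1.55 -0.01] rot left [ 0.0001 -0.0005 -0.0021] in final frame cm [-0.07 -1.55 -0.01]
```

View pics/sc2.png

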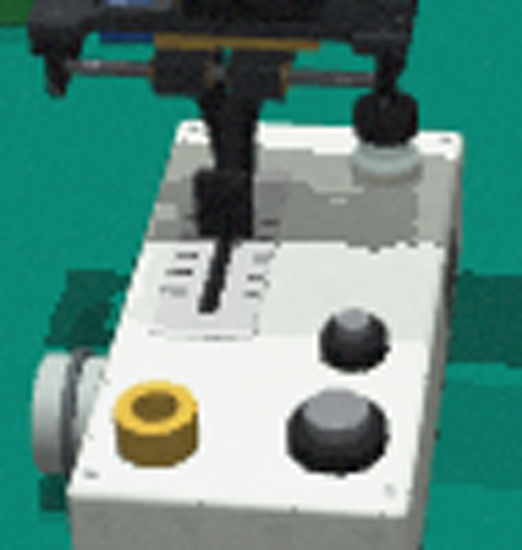

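View pics/tc2.png

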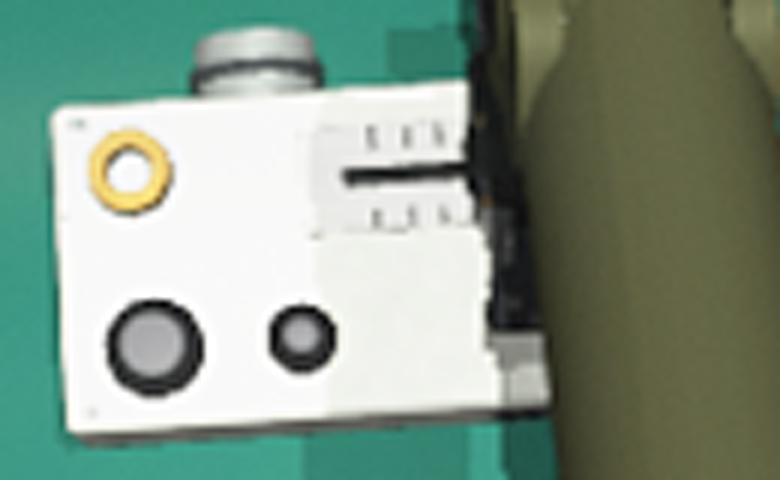

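The fingers stand right behind the tab and nothing is touching. I'll creep forward and watch the force along y.

```bash
python3 -m crank '{"dp":[[0,-0.2,0],[0,-0.2,0],[0,-0.2,0],[0,-0.2,0],[0,-0.1,0],[0,-0.1,0],[0,-0.1,0],[0,0,0]],"delta_rot":[[0,0,0],[0,0,0],[0,0,0],[0,0,0],[0,0,0],[0,0,0],[0,0,0],[0,0,0]]}'
python3 -c "
from h import *
rel(35,-59,.115)"
```

```text
time: 5.9
position: [0.5856, -0.0949, 0.1145]
tool_rot: [3.141, 0.066, -0.0]
ft_force: [-0.5, 0.3, -0.6]
grip_width: 0.004
t 5.90 at unit mm [ 35.35 -63.3  114.52] f_unit [-0.53  0.32 -0.6 ] grip 0.004
tool cm now [-0.04 -0.43 -0.05] rot left [ 0.     0.    -0.002] in final frame cm [-0.03 -0.43 -0.05]
```

```bash
python3 -m crank '{"dp":[[0,-0.1,0],[0,-0.1,0],[0,-0.05,0],[0,-0.05,0],[0,-0.05,0],[0,-0.05,0],[0,0,0],[0,0,0]],"delta_rot":[[0,0,0],[0,0,0],[0,0,0],[0,0,0],[0,0,0],[0,0,0],[0,0,0],[0,0,0]]}'
python3 -c "
from h import *
rel(35,-59,.115)"
```

```text
time: 6.7
position: [0.5854, -0.0911, 0.1145]
tool_rot: [3.141, 0.066, 0.0]
ft_force: [-0.1, -0.2, 0.7]
grip_width: 0.005
t 6.70 at unit mm [ 35.35 -59.52 114.55] f_unit [-0.07 -0.23  0.65] grip 0.005
tool cm now [-0.03 -0.05 -0.05] rot left [ 0.0002 -0.     -0.0022] in final frame cm [-0.03 -0.05 -0.05]
```

```bash
python3 -m crank '{"dp":[[0,-0.05,0],[0,-0.05,0],[0,-0.05,0],[0,-0.05,0],[0,0,0],[0,0,0],[0,0,0],[0,0,0]],"delta_rot":[[0,0,0],[0,0,0],[0,0,0],[0,0,0],[0,0,0],[0,0,0],[0,0,0],[0,0,0]]}'
python3 -c "
from h import *
rel(35,-59,.115)"
```

```text
time: 7.5
position: [0.5854, -0.0895, 0.1145]
tool_rot: [3.14, 0.066, -0.0]
ft_force: [-0.3, -3.2, -0.8]
grip_width: 0.006
t 7.50 at unit mm [ 35.33 -57.92 114.54] f_unit [-0.46 -3.15 -0.81] grip 0.006
tool cm now [-0.03  0.11 -0.05] rot left [ 0.0006  0.     -0.0024] in final frame cm [-0.03  0.11 -0.05]
```

Contact is at y ≈ -59, as predicted. I'll continue in small steps.

```bash
python3 -m crank '{"dp":[[0,-0.05,0],[0,-0.05,0],[0,-0.05,0],[0,-0.05,0],[0,0,0],[0,0,0],[0,0,0],[0,0,0]],"delta_rot":[[0,0,0],[0,0,0],[0,0,0],[0,0,0],[0,0,0],[0,0,0],[0,0,0],[0,0,0]]}'
python3 -c "
from h import *
rel(35,-59,.115)"
```

```text
time: 8.3
position: [0.5853, -0.088, 0.1145]
tool_rot: [3.14, 0.065, 0.0]
ft_force: [0.6, -4.7, -1.0]
grip_width: 0.003
t 8.30 at unit mm [ 35.32 -56.38 114.55] f_unit [ 0.42 -4.69 -0.99] grip 0.003
tool cm now [-0.03  0.26 -0.05] rot left [ 0.0012 -0.     -0.0027] in final frame cm [-0.03  0.26 -0.05]
```

```bash
python3 -m crank '{"dp":[[0,-0.05,0],[0,-0.05,0],[0,-0.05,0],[0,-0.05,0],[0,0,0],[0,0,0],[0,0,0],[0,0,0]],"delta_rot":[[0,0,0],[0,0,0],[0,0,0],[0,0,0],[0,0,0],[0,0,0],[0,0,0],[0,0,0]]}'
python3 -c "
from h import *
rel(35,-59,.115)"
```

```text
time: 9.1
position: [0.5852, -0.0866, 0.1146]
tool_rot: [3.139, 0.064, 0.0]
ft_force: [0.3, -5.9, 0.8]
grip_width: 0.004
t 9.10 at unit mm [ 35.35 -54.97 114.61] f_unit [ 0.09 -5.89  0.8 ] grip 0.004
tool cm now [-0.03  0.4  -0.04] rot left [ 0.0019 -0.0001 -0.0031] in final frame cm [-0.04  0.4  -0.04]
```

```bash
python3 -m crank '{"dp":[[0,-0.05,0],[0,-0.05,0],[0,-0.05,0],[0,0,0],[0,0,0],[0,0,0],[0,0,0],[0,0,0]],"delta_rot":[[0,0,0],[0,0,0],[0,0,0],[0,0,0],[0,0,0],[0,0,0],[0,0,0],[0,0,0]]}'
python3 -c "
from h import *
rel(35,-59,.115)"
```

```text
time: 9.9
position: [0.5851, -0.0825, 0.1145]
tool_rot: [-3.14, -0.067, 0.0]
ft_force: [-0.2, 0.8, 0.3]
grip_width: 0.003
t 9.90 at unit mm [ 35.4  -50.93 114.52] f_unit [-0.2   0.83  0.34] grip 0.003
tool cm now [-0.04  0.81 -0.05] rot left [-0.0009  0.0001 -0.0012] in final frame cm [-0.04  0.81 -0.05]
```

```bash
python3 -m crank '{"dp":[[0,-0.05,0],[0,0,0],[0,-0.05,0],[0,0,0],[0,0,0],[0,0,0],[0,0,0],[0,0,0]],"delta_rot":[[0,0,0],[0,0,0],[0,0,0],[0,0,0],[0,0,0],[0,0,0],[0,0,0],[0,0,0]]}'
python3 -c "
from h import *
rel(35,-59,.115)"
```

```text
time: 10.7
position: [0.5851, -0.0826, 0.1145]
tool_rot: [3.141, 0.066, -0.0]
ft_force: [0.1, 0.1, 0.7]
grip_width: 0.005
t 10.70 at unit mm [ 35.36 -51.02 114.54] f_unit [0.07 0.08 0.65] grip 0.005
tool cm now [-0.03  0.8  -0.05] rot left [ 0.0001  0.     -0.0022] in final frame cm [-0.04  0.8  -0.05]
```

The force has dropped to zero, so the lever snapped on. I'll back off, go up and look.

```bash
python3 -m crank '{"dp":[[0,0.5,0],[0,0.5,0],[0,1,0],[0,0,-2],[0,0,-3],[0,2,-3],[0,3,-3],[0,3,0]],"delta_rot":[[0,0,0],[0,0,0],[0,0,0],[0,0,0],[0,0,0],[0,0,0],[0,0,0],[0,0,0]]}'
python3 -m crank '{"dp":[[0,2,0],[0,0,0],[0,0,0],[0,0,0],[0,0,0],[0,0,0],[0,0,0],[0,0,0]],"delta_rot":[[0,0,0],[0,0,0],[0,0,0],[0,0,0],[0,0,0],[0,0,0],[0,0,0],[0,0,0]]}'
python3 - <<'E'
from h import *
rel(-42,115,.2)
for n in("side","top"): cv2.imwrite(f"pics/{n}3.png",ctrl.get_image(n))
a=cv2.imread("pics/top3.png")[125:205,200:330]
a=cv2.resize(a,None,fx=6,fy=6,interpolation=cv2.INTER_CUBIC)
b=cv2.imread("pics/side3.png")[150:255,195:290]
b=cv2.resize(b,None,fx=5.5,fy=5.5,interpolation=cv2.INTER_CUBIC)
cv2.imwrite("pics/tc3.png",a);cv2.imwrite("pics/sc3.png",b)
E
```

```text
time: 11.5
position: [0.5918, -0.1844, 0.2299]
tool_rot: [3.137, 0.066, 0.012]
ft_force: [2.3, -0.0, 0.5]
grip_width: 0.008
time: 12.3
position: [0.5902, -0.2021, 0.2246]
tool_rot: [3.141, 0.067, 0.0]
ft_force: [-0.0, 0.4, -0.2]
grip_width: -0.0
t 12.30 at unit mm [  35.15 -170.67  224.6 ] f_unit [-0.02  0.44 -0.18] grip -0.0
tool cm now [ -7.76 -28.55   2.46] rot left [ 0.0002 -0.     -0.0017] in final frame cm [ -7.72 -28.57   2.46]
```

View pics/tc3.png

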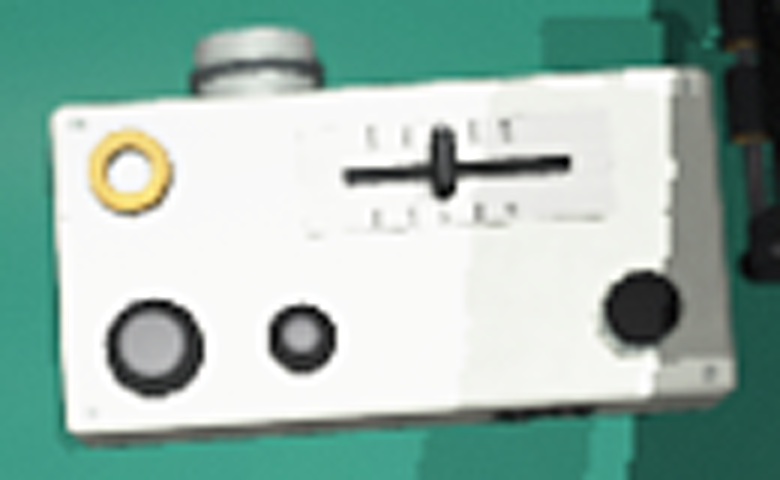

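View pics/sc3.png

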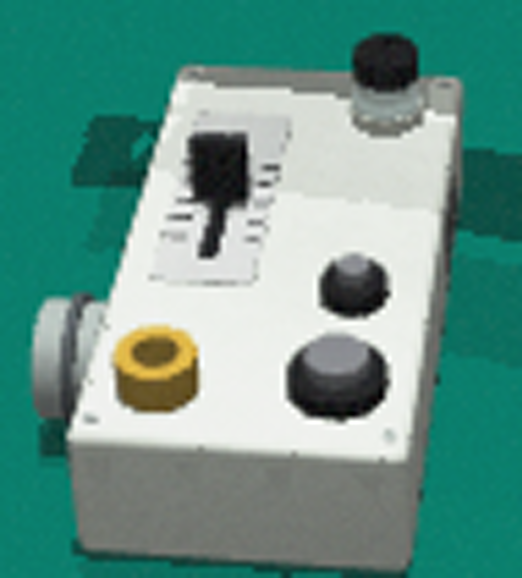

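The lever tab is now at column 443, on the third mark (two marks free on each side), and nothing else has moved. Next I'll fly over to the larger button.

```bash
python3 -m crank '{"dp":[[-1,-4,0],[-1,-4,0],[-1,-4,0],[-1,-4,0],[-1,-4,0],[-1,-4,0],[-1,-3,0],[-0.7,-1.6,0]],"delta_rot":[[0,0,0],[0,0,0],[0,0,0],[0,0,0],[0,0,0],[0,0,0],[0,0,0],[0,0,0]]}'
python3 -m crank '{"dp":[[0,0,0],[0,0,2],[0,0,2],[0,0,2],[0,0,1],[0,0,0],[0,0,0],[0,0,0]],"delta_rot":[[0,0,0],[0,0,0],[0,0,0],[0,0,0],[0,0,0],[0,0,0],[0,0,0],[0,0,0]]}'
python3 - <<'E'
from h import *
rel(-42,115,.125)
for n in("side","top"): cv2.imwrite(f"pics/{n}4.png",ctrl.get_image(n))
a=cv2.imread("pics/top4.png")[125:205,200:330]
a=cv2.resize(a,None,fx=6,fy=6,interpolation=cv2.INTER_CUBIC)
b=cv2.imread("pics/side4.png")[150:255,195:290]
b=cv2.resize(b,None,fx=5.5,fy=5.5,interpolation=cv2.INTER_CUBIC)
cv2.imwrite("pics/tc4.png",a);cv2.imwrite("pics/sc4.png",b)
E
```

```text
time: 13.2
position: [0.5002, 0.0833, 0.2249]
tool_rot: [-3.141, -0.073, -0.001]
ft_force: [0.6, 0.1, -0.1]
grip_width: 0.003
time: 14.0
position: [0.5021, 0.0798, 0.1555]
tool_rot: [3.141, 0.065, 0.003]
ft_force: [-0.5, 0.7, -0.3]
grip_width: 0.005
t 14.00 at unit mm [-40.36 114.9  155.55] f_unit [-0.46  0.69 -0.3 ] grip 0.005
tool cm now [-0.17 -0.01  3.05] rot left [ 0.0002 -0.0018 -0.0028] in final frame cm [-0.16 -0.01  3.05]
```

View pics/tc4.png

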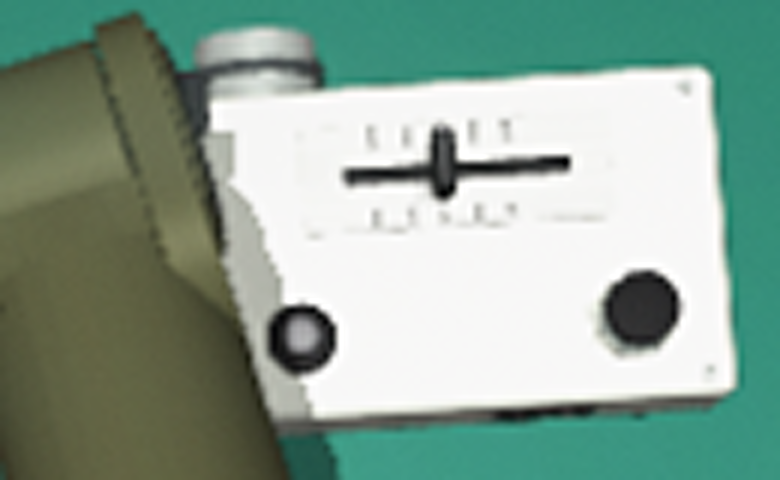

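View pics/sc4.png

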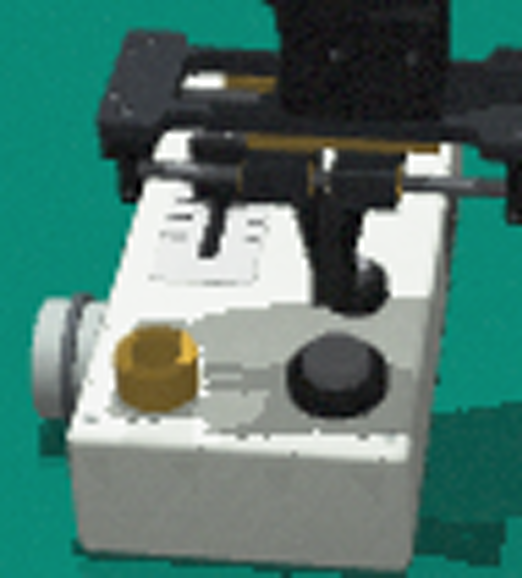

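The fingertips are above the larger button, which is at (338,365) in the side crop. The small button is clear of them. I'll go down.

```bash
python3 -m crank '{"dp":[[-0.15,0,0.7],[0,0,0.7],[0,0,0.5],[0,0,0.3],[0,0,0.2],[0,0,0.2],[0,0,0],[0,0,0]],"delta_rot":[[0,0,0],[0,0,0],[0,0,0],[0,0,0],[0,0,0],[0,0,0],[0,0,0],[0,0,0]]}'
python3 -c "
from h import *
rel(-42,115,.115)"
```

```text
time: 14.9
position: [0.4998, 0.08, 0.1286]
tool_rot: [3.141, 0.066, 0.0]
ft_force: [0.6, 0.2, 0.3]
grip_width: 0.007
t 14.90 at unit mm [-42.65 115.24 128.63] f_unit [0.57 0.21 0.28] grip 0.007
tool cm now [0.07 0.02 1.36] rot left [ 0.     -0.0002 -0.0021] in final frame cm [0.07 0.02 1.36]
```

```bash
python3 -m crank '{"dp":[[0,0,0.1],[0,0,0.1],[0,0,0.1],[0,0,0.1],[0,0,0.1],[0,0,0.1],[0,0,0],[0,0,0]],"delta_rot":[[0,0,0],[0,0,0],[0,0,0],[0,0,0],[0,0,0],[0,0,0],[0,0,0],[0,0,0]]}'
python3 -c "
from h import *
rel(-42,115,.115)"
```

```text
time: 15.7
position: [0.4997, 0.08, 0.1225]
tool_rot: [3.141, 0.066, -0.0]
ft_force: [0.1, -0.2, 0.5]
grip_width: 0.007
t 15.70 at unit mm [-42.77 115.2  122.51] f_unit [ 0.14 -0.22  0.54] grip 0.007
tool cm now [0.08 0.02 0.75] rot left [ 0.0001  0.     -0.0021] in final frame cm [0.08 0.02 0.75]
```

```bash
python3 -m crank '{"dp":[[0,0,0.1],[0,0,0.1],[0,0,0.1],[0,0,0.1],[0,0,0],[0,0,0],[0,0,0],[0,0,0]],"delta_rot":[[0,0,0],[0,0,0],[0,0,0],[0,0,0],[0,0,0],[0,0,0],[0,0,0],[0,0,0]]}'
python3 -c "
from h import *
rel(-42,115,.115)"
```

```text
time: 16.5
position: [0.4998, 0.08, 0.1187]
tool_rot: [3.141, 0.066, 0.001]
ft_force: [-0.1, -0.7, 2.2]
grip_width: 0.005
t 16.50 at unit mm [-42.63 115.19 118.65] f_unit [-0.09 -0.73  2.15] grip 0.005
tool cm now [0.06 0.02 0.37] rot left [ 0.0001 -0.0003 -0.0022] in final frame cm [0.06 0.02 0.37]
```

```bash
python3 -m crank '{"dp":[[0,0,0.1],[0,0,0.1],[0,0,0.1],[0,0,0],[0,0,0],[0,0,0],[0,0,0],[0,0,0]],"delta_rot":[[0,0,0],[0,0,0],[0,0,0],[0,0,0],[0,0,0],[0,0,0],[0,0,0],[0,0,0]]}'
python3 -c "
from h import *
rel(-42,115,.115)"
```

```text
time: 17.3
position: [0.4998, 0.08, 0.1156]
tool_rot: [3.141, 0.066, 0.0]
ft_force: [-0.1, -0.6, 4.7]
grip_width: 0.008
t 17.30 at unit mm [-42.64 115.23 115.61] f_unit [-0.11 -0.6   4.72] grip 0.008
tool cm now [0.06 0.02 0.06] rot left [ 0.     -0.0003 -0.0022] in final frame cm [0.06 0.02 0.06]
```

```bash
python3 -m crank '{"dp":[[0,0,0.05],[0,0,0.05],[0,0,0.05],[0,0,0.05],[0,0,0],[0,0,0],[0,0,0],[0,0,0]],"delta_rot":[[0,0,0],[0,0,0],[0,0,0],[0,0,0],[0,0,0],[0,0,0],[0,0,0],[0,0,0]]}'
python3 -c "
from h import *
rel(-42,115,.115)"
```

```text
time: 18.1
position: [0.4999, 0.08, 0.1152]
tool_rot: [3.14, 0.066, 0.0]
ft_force: [-4.8, -1.2, 17.5]
grip_width: 0.001
t 18.10 at unit mm [-42.57 115.22 115.21] f_unit [-4.82 -0.95 17.51] grip 0.001
tool cm now [0.06 0.02 0.02] rot left [ 0.0011 -0.     -0.0022] in final frame cm [0.06 0.02 0.02]
```

The button is on its bottom stop: 17.5 N with no further travel. I'll release it, rise and move clear.

```bash
python3 -m crank '{"dp":[[0,0,-0.3],[0,0,-0.5],[0,0,-1],[0,0,-2],[0,0,-3],[0,0,-3],[0,0,-3],[0,0,0]],"delta_rot":[[0,0,0],[0,0,0],[0,0,0],[0,0,0],[0,0,0],[0,0,0],[0,0,0],[0,0,0]]}'
python3 -m crank '{"dp":[[0,-3,0],[0,-4,0],[0,-4,0],[0,-4,0],[0,-4,0],[0,-2,0],[0,0,0],[0,0,0]],"delta_rot":[[0,0,0],[0,0,0],[0,0,0],[0,0,0],[0,0,0],[0,0,0],[0,0,0],[0,0,0]]}'
python3 - <<'E'
from h import *
rel(-42,115,.2)
for n in("side","top"): cv2.imwrite(f"pics/{n}5.png",ctrl.get_image(n))
a=cv2.imread("pics/top5.png")[125:205,200:330]
a=cv2.resize(a,None,fx=6,fy=6,interpolation=cv2.INTER_CUBIC)
b=cv2.imread("pics/side5.png")
cv2.imwrite("pics/tc5.png",a);cv2.imwrite("pics/sc5.png",b)
E
```

```text
time: 18.9
position: [0.5016, 0.0806, 0.2455]
tool_rot: [3.141, 0.066, 0.01]
ft_force: [-0.5, 0.5, -0.3]
grip_width: 0.006
time: 19.7
position: [0.4903, 0.2893, 0.2405]
tool_rot: [3.14, 0.067, -0.003]
ft_force: [0.8, -1.2, -0.3]
grip_width: 0.004
t 19.70 at unit mm [-42.87 324.68 240.49] f_unit [ 0.71 -1.19 -0.28] grip 0.004
tool cm now [ 0.12 20.96  4.07] rot left [ 0.0012  0.0019 -0.0012] in final frame cm [ 0.09 20.97  4.05]
```

View pics/tc5.png

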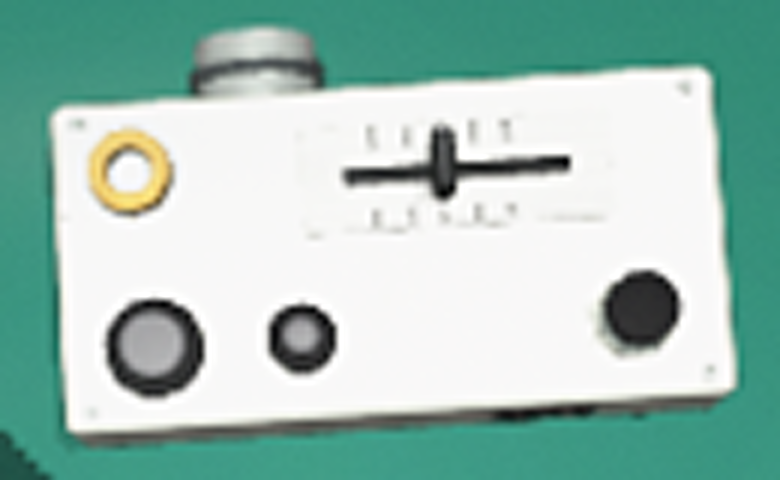

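View pics/sc5.png

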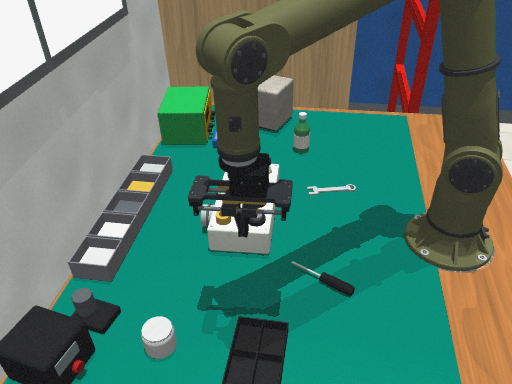

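View pics/top5.png

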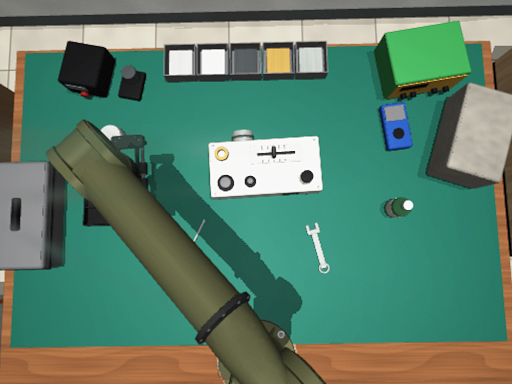

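The lever is still on the third mark (column 443). The larger button looks the same as at the start, so it is up, and the jar, ring and table items sit where they were. The arm is clear of everything, so I'm handing in.

```bash
python3 -c "
from bench import ctrl
print(ctrl.close_job())"
```

```text
the job is handed in; nothing more can be done
None
```

The lever is in the third click and the larger button has been pressed right down and released. I handed the job in at about 20 s of the 72 s allowed; the hand-in reports no verdict.

- **Lever:** The scale marks showed it starting in the second click, so it needed one click. I pushed it in small steps with the closed fingers; the force rose to about 6 N, then fell to zero as it snapped on. Pictures after the push and at the end show the tab on the third mark, with two marks free on either side.
- **Larger button:** I pressed it straight down until the force reached about 17.5 N with no further travel, so it was on its bottom stop. In the last top picture it looks just as it did before the press, so it is up.
- **Everything else:** The fingers stayed clear of the smaller button. All the bystanders I could see in the last pictures are where they began. In the last top picture the arm hides part of the tray, tin and screwdriver, but the side view shows them in place. The side view hides most of the meter, but the top view shows it in place.

The two cameras disagreed by about 5 mm on where the unit sits along y. I used the top view, and the lever contact came within about 1 mm of where it predicted. No check failed.

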